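# Lock the folding last jack with its linch pin

## Task

Swing the folding post of the green bench jack fully upright, then push the red-headed linch pin, head up and from the side with the ledge, all the way through the jack and the post until its head is up against the jack. Then flip the pin's sprung ring over the top of the post and snap it down past the pin's free end, so that it stays latched under it; leave the steel cup, the white pot, the brush and the polish tin where they stand.

Things in the scene. Friction and masses are not known exactly. Their poses are not given: they have to be found in the camera images.
- jack: Fixed green steel bench jack, origin on the bench below the outer face of its near lug; x (level) = direction in which the pin is pushed, z up. Two lugs at x = 0 to 10 and 36 to 54 mm, y = -17 to 17, 97 mm high, each with an 18 mm hole on the line y = 0, z = 75. Base plate x = -55 to 75, y = -50 to 50, 12 high. Ledge that carries the pin head: x = -42 to 0, y = -22 to 22, top at z = 66.5 mm.
- jack_hole (a point): Mouth of the near lug's hole (18 mm wide), on its axis, 75 mm above the bench; axes as the jack's, x leads into the hole.
- post (a joint): Lean of the aluminium post between the lugs: 0 = upright at its stop, its 18 mm hole in line with the lugs'; grows towards the jack's -y. Hinge axis along the jack's x at y = 0, z = 30 mm. Post: x = 12 to 34 mm, 38 mm wide in y, 111 mm high when upright, with a 13 mm stub 11 mm high on top. Stays where it is left; 0.12 N m moves it (about 2 N square to its top), plus its 0.15 kg.
- post_top (a point): Centre of the post's top face, 81 mm from its hinge axis, at x = 23 mm in the jack's frame.
- pin_grip (a point): Centre of the red grip block on the pin (24 mm along the pin, 20 across, 52 high; pin about 0.28 kg). x = along the pin to its free end, z = up out of the block. Pin axis 19 mm below this point; 14 mm shank, from 12 mm ahead to a round nose 75 mm ahead. Behind the block a foot 20 long, 46 wide, 14 mm high with the ring's hinge. At the start it lies level on the bench, block up.
- pin_shoulder (a point): Point on the pin's axis in the front face of the grip block, where the shank starts (12 mm ahead of and 19 mm below pin_grip); axes as pin_grip. Pin home: this point is at the mouth of the near hole (the pin may lie up to 2 mm low in it). With the ring latched, the pin has about 5 mm of end play.
- ring (a joint): Angle of the sprung 6 mm wire ring (66 mm wide) on the pin. Hinge axis across the pin, on its axis, 34 mm behind pin_shoulder. 0 = latched, the bar (96 mm from the hinge) just under the pin's nose; 1.68 = straight up; stop at 2.70, leaning back behind the head. Stays where it is left (0.022 N m). Near 0.1 the bar must ride over the nose: the ring springs 4 mm longer, about 2 to 4 N down on the tab.
- ring_tab (a point): Point in the red tab on the ring's bar, 116 mm from the ring's hinge axis. The tab is 18 mm wide across the pin (the point's y), 6 mm thick and reaches from 99 to 127 mm from the hinge axis. Seen from the hinge, with the ring at angle q it lies q - 0.105 rad above the pin's forward direction.
- cup: Steel cup with a handle, 79 x 108 x 78 mm, loose bystander; origin under its middle (handle included). Stands left or right of the jack, with the pin on the other side.
- pot: Small white and blue round pot, 69 mm wide, 41 mm high, loose bystander; origin under its centre.
- brush: Brown shoe brush, 155 x 51 x 44 mm, long along its x, loose bystander; origin under its centre.
- polish: Dark round polish tin, 80 mm wide, 23 mm high, loose bystander; origin under its centre.

How it is judged:
On the way, in this order (a step that is already met when the one before it is completed fails the run):
1. the post stands upright against its stop (value of joint post below 0.04 rad), for 0.2 s.
2. the pin is through both lugs and the upright post, its head against the jack (value of joint post below 0.04 rad and x of pin_shoulder in the frame of jack between -0.007 and 0.006 m and y of pin_shoulder in the frame of jack between -0.005 and 0.005 m and z of pin_shoulder in the frame of jack between 0.069 and 0.08 m and angle between the x axis of pin_shoulder and the x axis of jack, either way round below 0.12 rad), for 0.2 s.
At the end, for the whole second after the job is handed in: Post upright (0.04 rad); pin home in the jack: head front within 7 mm of the near hole's mouth along the pin, 5 mm across, in line within 0.12 rad, head up within 0.2 rad; ring latched under the pin end (joint below 0.06 rad) and still; cup, pot, brush and tin within 40 mm of their places (all of step 2 and angle between pin_shoulder's own z axis and vertical below 0.2 rad and value of joint ring below 0.06 rad and velocity of joint ring below 0.1 rad/s and distance of each of cup, pot, brush, polish from where it was at the start of the episode below 0.04 m); the robot touches nothing.
It fails at once if a bystander (cup, pot, brush, polish tin) is pushed 40 mm or more away or tipped over (distance of any of cup, pot, brush, polish from where it was at the start of the episode above 0.04 m or angle between any of cup, pot, brush, polish's own z axis and vertical above 0.5 rad).
It also fails if it takes over 72 s, if anything falls off the work surface, if the arm or the gripper's body presses on something with over 40 N, if the wrist force passes 120 N, or if a joint passes its speed limit or range.

## Robot

A 6-joint arm with a two-finger parallel gripper is mounted at the origin on a cart in front of the work surface, level with it; the furniture and walls round the work are solid. World frame = base frame: x ahead of the robot, y to its left, z up, the work surface at z = 0. Lengths are in m, angles in rad, forces in N, time in s.
With the tool pointing down it reaches from about 0.3 to 1 m from the base axis. Payload 5.1 kg.
Tool frame: the origin (TCP) lies on the centre line of the jaws, within the pads' length; the fingertips stand 8 mm ahead of it and the grasp point (between the pads) lies 11 mm behind it; z points along the fingers, y is the line along which they close (so a half turn about z gives the same grasp; the last joint's range is limited). The gripper opens to 95 mm and grips with 3 to 60 N. Pads are 20 mm wide; open, the fingers measure 119 mm over their backs; the gripper's body (75 mm by 180 mm) begins 59 mm behind the grasp point.
Start: joints at [-1.423, 0.124, 1.65, -0, 1.367, -0.083], TCP at [0.149, -0.633, 0.223] pointing down, gripper open.
Joint ranges: [-2.61, 2.61], [-1.02, 2.33], [0.03, 2.71], [-1.35, 4.49], [0.32, 2.68], [-2.91, 2.91]. Speed limits (rad/s): [2.57, 2.57, 3.14, 3.14, 3.14, 3.14].

## Interface

Orientations are given as a unit quaternion [x, y, z, w].
In Python, from workcell import env, cams, boxes_of, cut_out, pinpoint gives the robot as it stands. The module is installed in compiled form; this text tells all that it offers.
- The arm moves only by the tool jog_arm, never from a script. Its argument "moves" is a list of rows, each an object of numbers: "gripper": the closure, from -1 (fully open) to 1 (shut); "tx", "ty", "tz": the shift along the world's x, y, z in m; "spin": the turn about the world's z in rad. In form: [{"gripper": .., "tx": .., "ty": .., "tz": .., "spin": ..}, ...]. A call has 1 to 10 rows; each row shifts and turns the commanded pose from where the row before left it; what a row does not reach is not made up. A row lasts 1/8 s, in which the tool goes at most 62.5 mm and 10.7 degrees, less where a joint would pass 70% of its speed; a pose out of reach is approached as far as the arm can. A call is refused whole if a number of a shift passes 0.0625 or a number of a turn 0.188, either way. A call with a gripper value outside its range is refused whole. The fingers move at their own pace and stop on an object; the grip force is fixed at half the most. Time passes only in rows, so rows that do not move let the fingers close. It gives the time, the measured TCP pose, the force, the opening and the grip force at its end, in the units of the state.
- env.sense(): the state, without advancing time (a new reading comes with each control period).
- cams.get_image(name): name is "scene" or "top" or "wrist"; returns the picture (480x640x3 uint8, red, green, blue); there is no depth.
- cams.camera_info(name): a dict with "fx", "fy", "cx", "cy" (pixels), "view" (4x4, takes a point from world to camera coordinates); the wrist camera has in their place "hand_eye" (4x4, takes a point from camera to tool coordinates, whose origin is the TCP and whose axes are the flange's). Camera axes: x right, y up, looking along -z (the intrinsics and any distortion apply to the point x, -y, -z); pixel columns grow to the right and rows downward; lengths in m; the calibration is good to about 2 mm. A picture is of the moment at which its call begins: read the wrist's pose just before it. camera_info takes no time and is no camera call.
- env.finish_job(): hands the job in; it is judged then, once.
Trained networks look in the newest picture that a camera, given by its name, has taken for a name from the list of things; names that differ only in an ending like _2 or _b are one class to them, and where a whole thing is asked for, a point or a joint stands for the part that bears it (a point fixed in the world has none). Each returns a list of dicts, best first, with "conf" (0 to 1); they miss things now and then, are a little off and sometimes report something else, mostly with a low value. They report only what shows in the picture. A call takes as long as a camera call.
- boxes_of(target, camera): "bbox" ([centre column, centre row, width, height] in pixels, round what is visible of it).
- cut_out(target, camera): "mask" (480x640 bool, what is visible of it) and "bbox" ([centre column, centre row, width, height] in pixels, round what is visible of it).
- pinpoint(target, camera): "uv" ([column, row] in pixels: a listed point, or the origin of a listed thing).
The state is a dict: "clock": time; "joint_positions": joint angles; "qvel": joint speeds; "joint_efforts": joint torques, N m; "tool_pos": TCP position; "tcp_rot": TCP orientation; "wrist_force": force on the tool from outside, world axes, zero at the start; "moment": the same for the moment, N m; "opening": finger opening in m; "finger_force": force on a finger pad.
Only numpy, scipy, OpenCV 4.12 (cv2) and the standard library are available. Lean on these libraries where they do the work, as an engineer would, in place of code of your own. Each camera call takes 0.05 s, during which the arm holds its last target. There are 200 camera calls.

## Working session

There is one attempt and no reset: what is moved stays moved. The work goes in short steps, Python scripts to look and compute and a tool call to move; the robot and the scene stay as the last step left them, time stands still between calls to the robot, and variables do not carry over. Pictures are saved under pics/ and viewed, at most 10 in all, crops included, and the job is handed in when it is done.

Besides the shell and the picture viewer there is one more tool, called as name(argument=value, ...), one argument or row to a line, values as JSON. jog_arm: Moves the arm, as the interface text tells. Its arguments: {"type":"object","properties":{"moves":{"type":"array","items":{"type":"object","properties":{"gripper":{"type":"number"},"tx":{"type":"number"},"ty":{"type":"number"},"tz":{"type":"number"},"spin":{"type":"number"}}}}},"required":["moves"]}

```bash
mkdir -p pics; cat > h.py <<'E'
import numpy as np, cv2
from scipy.spatial.transform import Rotation as R
from workcell import env, cams, boxes_of, cut_out, pinpoint
def shot(n,f=None):
    s=env.sense(); im=cams.get_image(n)
    if f: cv2.imwrite('pics/'+f,im[:,:,::-1])
    return s,im
def ray(cam,uv,s=None):
    c=cams.camera_info(cam); d=np.array([(uv[0]-c['cx'])/c['fx'],-(uv[1]-c['cy'])/c['fy'],-1.])
    if 'view' in c: M=np.linalg.inv(np.array(c['view']))
    else:
        T=np.eye(4);T[:3,:3]=R.from_quat(s['tcp_rot']).as_matrix();T[:3,3]=s['tool_pos'];M=T@np.array(c['hand_eye'])
    d=M[:3,:3]@d; return M[:3,3],d/np.linalg.norm(d)
def atz(cam,uv,z,s=None):
    o,d=ray(cam,uv,s); return o+d*(z-o[2])/d[2]
def tri(rs):
    A=sum(np.eye(3)-np.outer(d,d) for o,d in rs); b=sum((np.eye(3)-np.outer(d,d))@o for o,d in rs)
    p=np.linalg.solve(A,b); return p,max(np.linalg.norm((np.eye(3)-np.outer(d,d))@(p-o)) for o,d in rs)
E
python3 - <<'E'
from h import *
print({k:cams.camera_info('scene')[k] for k in cams.camera_info('scene') if k!='view'}, cams.camera_info('wrist'))
a=shot('scene','s0.png')[1];b=shot('top','t0.png')[1]
for t in ['jack','jack_hole','post_top','pin_grip','pin_shoulder','ring_tab','cup','pot','brush','polish']:
    r=[];l=''
    for c in ['scene','top']:
        p=pinpoint(t,c)
        if p: r.append(ray(c,p[0]['uv'])); l+=f" {c} {np.round(p[0]['uv'])} {p[0]['conf']:.2f}"
    print(t,l, [np.round(x,4) for x in tri(r)] if len(r)==2 else '')
E
```

```text
{'fx': 469.5375050535208, 'fy': 469.5375050535208, 'cx': 323.1964381552689, 'cy': 248.54998377952722} {'fx': 358.4437072738787, 'fy': 358.4437072738787, 'cx': 318.8580171521542, 'cy': 242.84255464523693, 'hand_eye': array([[-4.45242101e-04,  9.70238220e-01,  2.42152014e-01,
         7.01373894e-02],
       [ 9.99999830e-01,  5.23208298e-04, -2.57667329e-04,
         1.52065851e-04],
       [-3.76694634e-04,  2.42151858e-01, -9.70238288e-01,
        -1.62429246e-01],
       [ 0.00000000e+00,  0.00000000e+00,  0.00000000e+00,
         1.00000000e+00]])}
jack  scene [328. 257.] 0.87 top [410. 188.] 0.62 [array([ 0.7971, -0.3168, -0.3744]), np.float64(0.0092)]
jack_hole  scene [326. 234.] 0.91 top [329. 234.] 0.89 [array([ 0.5458, -0.0302,  0.0852]), np.float64(0.0034)]
post_top  scene [332. 222.] 0.83 top [349. 217.] 0.89 [array([ 0.5879, -0.0859,  0.068 ]), np.float64(0.004)]
pin_grip  scene [245. 348.] 0.62 top [189. 260.] 0.67 [array([0.4779, 0.3261, 0.0178]), np.float64(0.005)]
pin_shoulder  scene [244. 347.] 0.88 top [192. 258.] 0.56 [array([0.4865, 0.3223, 0.0074]), np.float64(0.0039)]
ring_tab  scene [373. 288.] 0.71 top [168. 297.] 0.61 [array([0.2951, 0.245 , 0.3314]), np.float64(0.0843)]
cup  scene [408. 224.] 0.86 top [428. 268.] 0.75 [array([ 0.4696, -0.2974, -0.0048]), np.float64(0.002)]
pot  scene [215. 302.] 0.82 top [219. 198.] 0.68 [array([ 0.6624,  0.2696, -0.0216]), np.float64(0.0029)]
brush  scene [345. 198.] 0.65 top [327. 232.] 0.29 [array([ 0.5122, -0.034 ,  0.2242]), np.float64(0.0151)]
polish  scene [374. 287.] 0.95 top [330. 297.] 0.59 [array([ 0.3915, -0.039 , -0.0123]), np.float64(0.0016)]
```

View pics/s0.png

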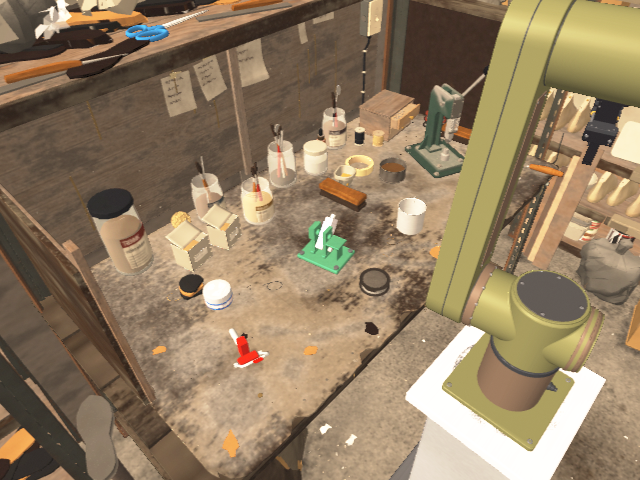

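View pics/t0.png

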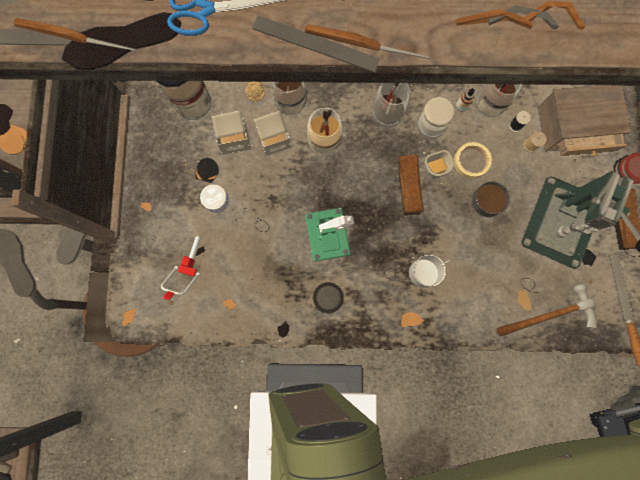

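The pictures show the jack at top (328,235), with its post leaning right towards (350,218). The pin is at (188,265), nose towards (196,238), with the ring and tab back at (168,297). The cup is at (428,270), the tin at (328,297), the brush at (411,185) and the pot at (213,197).

jog_arm(
  moves=[
    {"gripper": -1, "tx": 0.03, "ty": 0.06, "tz": 0.01},
    {"gripper": -1, "tx": 0.03, "ty": 0.06, "tz": 0.01},
    {"gripper": -1, "tx": 0.03, "ty": 0.06, "tz": 0.01},
    {"gripper": -1, "tx": 0.03, "ty": 0.06, "tz": 0.01},
    {"gripper": -1, "tx": 0.03, "ty": 0.06, "tz": 0.01},
    {"gripper": -1, "tx": 0.03, "ty": 0.06, "tz": 0.01},
    {"gripper": -1, "tx": 0.03, "ty": 0.06, "tz": 0.01},
    {"gripper": -1, "tx": 0.03, "ty": 0.06, "tz": 0.01},
    {"gripper": -1, "tx": 0.03, "ty": 0.06, "tz": 0.01},
    {"gripper": -1, "tx": 0.03, "ty": 0.06, "tz": 0.01},
  ],
)

```text
invalid input at $.moves[0]: expected keys gripper, tx, ty, tz, spin
```

```bash
python3 - <<'E'
from h import *
s,im=shot('wrist','w1.png')
print(s['tool_pos'],R.from_quat(s['tcp_rot']).as_matrix().round(3),s['joint_positions'],s['clock'])
print(s['wrist_force'])
for t in ['jack','jack_hole','post_top']:
    for p in pinpoint(t,'wrist')[:2]: print(t,p, [atz('wrist',p['uv'],z,s).round(4) for z in (0,.075,.1)])
E
```

```text
[ 0.14866632 -0.63276536  0.22268083] [[ 0.973  0.229  0.   ]
 [ 0.229 -0.973 -0.   ]
 [ 0.     0.    -1.   ]] [-1.42260312e+00  1.23771601e-01  1.65028949e+00  2.93750303e-05
  1.36749452e+00 -8.26228275e-02] 1.1
[ 0.7859663   0.59759286 -0.2177508 ]
```

View pics/w1.png

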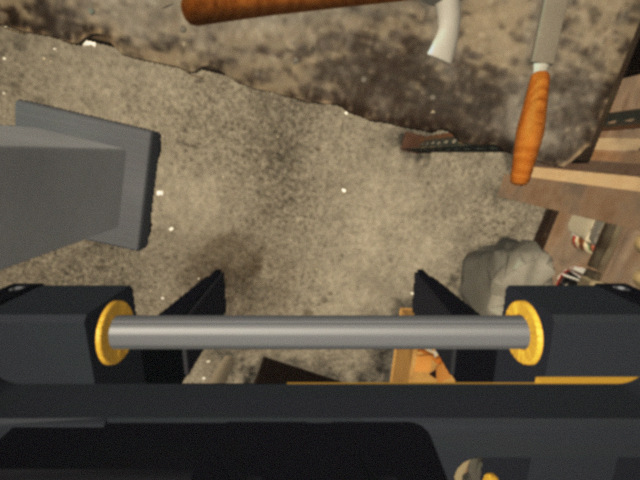

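The arm has not moved yet, because every row needs all five keys; this picture shows only the cart edge and the gripper.

jog_arm(
  moves=[
    {"gripper": -1, "tx": 0.025, "ty": 0.06, "tz": 0.01, "spin": -0.023},
    {"gripper": -1, "tx": 0.025, "ty": 0.06, "tz": 0.01, "spin": -0.023},
    {"gripper": -1, "tx": 0.025, "ty": 0.06, "tz": 0.01, "spin": -0.023},
    {"gripper": -1, "tx": 0.025, "ty": 0.06, "tz": 0.01, "spin": -0.023},
    {"gripper": -1, "tx": 0.025, "ty": 0.06, "tz": 0.01, "spin": -0.023},
    {"gripper": -1, "tx": 0.025, "ty": 0.06, "tz": 0.01, "spin": -0.023},
    {"gripper": -1, "tx": 0.025, "ty": 0.06, "tz": 0.01, "spin": -0.023},
    {"gripper": -1, "tx": 0.025, "ty": 0.06, "tz": 0.01, "spin": -0.023},
    {"gripper": -1, "tx": 0.025, "ty": 0.06, "tz": 0.01, "spin": -0.023},
    {"gripper": -1, "tx": 0.025, "ty": 0.06, "tz": 0.01, "spin": -0.023},
  ],
)

```text
clock: 2.55
tool_pos: [0.3865, -0.0606, 0.3184]
tcp_rot: [1.0, -0.0, 0.001, 0.0]
wrist_force: [0.7, -0.7, 0.6]
opening: 0.0956
finger_force: 0.0
```

```bash
cat > look.py <<'E'
import sys
from h import *
s,im=shot('wrist',sys.argv[1])
print(s['tool_pos'],R.from_quat(s['tcp_rot']).as_matrix().round(3)[:,0],s['joint_positions'].round(2) if hasattr(s['joint_positions'],'round') else s['joint_positions'],s['clock'])
for t in sys.argv[2:]:
    for p in pinpoint(t,'wrist')[:2]: print(t,np.round(p['uv'],1),round(p['conf'],2), [atz('wrist',p['uv'],z,s).round(4)[:2] for z in (0,.019,.075,.1)])
E
python3 look.py w2.png jack jack_hole post_top
```

```text
[ 0.3865499  -0.06058247  0.31844783] [ 1.    -0.     0.002] [-0.29 -0.53  2.05 -0.    1.62  1.28] 2.55
jack [299.   72.8] 0.6 [array([ 0.554 , -0.0361]), array([ 0.5501, -0.037 ]), array([ 0.5388, -0.0398]), array([ 0.5337, -0.0411])]
jack_hole [291.3  58.4] 0.79 [array([ 0.5703, -0.0268]), array([ 0.5658, -0.0281]), array([ 0.5525, -0.032 ]), array([ 0.5466, -0.0338])]
post_top [339.8  17.8] 0.86 [array([ 0.6146, -0.0857]), array([ 0.6084, -0.0847]), array([ 0.59  , -0.0817]), array([ 0.5817, -0.0804])]
```

View pics/w2.png

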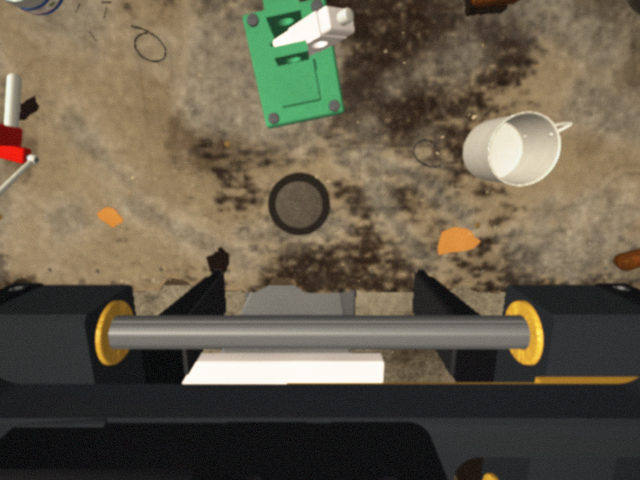

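The wrist picture shows the jack at about (298,75), turned slightly to the left, with the post leaning right. The tin is at (299,203), the cup at (510,150), and part of the pin is at the left edge. I'll move to see the whole jack.

jog_arm(
  moves=[
    {"gripper": -1, "tx": 0.045, "ty": 0.015, "tz": 0, "spin": 0},
    {"gripper": -1, "tx": 0.045, "ty": 0.015, "tz": 0, "spin": 0},
    {"gripper": -1, "tx": 0, "ty": 0, "tz": 0, "spin": 0},
  ],
)

```text
clock: 3.12
tool_pos: [0.4772, -0.034, 0.316]
tcp_rot: [1.0, -0.0, -0.002, -0.0]
wrist_force: [-0.2, 0.5, -0.7]
opening: 0.0955
finger_force: 0.0
```

```bash
cat > fit.py <<'E'
from h import *
from scipy.optimize import minimize
def boxpts(b): 
    x0,x1,y0,y1,z0,z1=b; return np.array([[x,y,z] for x in(x0,x1) for y in(y0,y1) for z in(z0,z1)])/1000.
JACK=[boxpts(b) for b in [(-55,75,-50,50,0,12),(-42,0,-22,22,0,66.5),(0,10,-17,17,0,97),(36,54,-17,17,0,97)]]
def cammat(cam,s):
    c=cams.camera_info(cam)
    if 'view' in c: V=np.array(c['view'])
    else:
        T=np.eye(4);T[:3,:3]=R.from_quat(s['tcp_rot']).as_matrix();T[:3,3]=s['tool_pos'];V=np.linalg.inv(T@np.array(c['hand_eye']))
    return c,V
def proj(P,cam,s,cv=None):
    c,V=cv or cammat(cam,s); q=P@V[:3,:3].T+V[:3,3]
    return np.c_[c['fx']*q[:,0]/-q[:,2]+c['cx'], c['cy']+c['fy']*q[:,1]/q[:,2]]
def place(P,x,y,yaw,z=0): return P@R.from_euler('z',yaw).as_matrix().T+[x,y,z]
def render(parts,cam,s,cv=None):
    m=np.zeros((480,640),np.uint8)
    for P in parts:
        h=cv2.convexHull(proj(P,cam,s,cv).astype(np.float32)); cv2.fillConvexPoly(m,np.round(h*16).astype(np.int32),255,shift=4,lineType=cv2.LINE_AA)
    return m/255.
def fit(parts,views,p0,z=0):
    # views: (cam,s,mask,ignore)
    V=[(c,s,cammat(c,s),cv2.GaussianBlur(m.astype(np.float32),(0,0),1.5),~g) for c,s,m,g in views]
    def cost(p):
        return sum((np.abs(cv2.GaussianBlur(render([place(P,p[0],p[1],p[2],z) for P in parts],c,s,cv).astype(np.float32),(0,0),1.5)-m)*g).sum() for c,s,cv,m,g in V)
    sim=np.array([p0]*4)+np.vstack([np.zeros(3),np.diag([.015,.015,.15])])
    r=minimize(cost,p0,method='Nelder-Mead',options=dict(initial_simplex=sim,xatol=1e-4,fatol=.1,maxiter=400)); return r.x,r.fun
def hsv(im): return cv2.cvtColor(im,cv2.COLOR_RGB2HSV)
def green(im): h=hsv(im); return (h[...,0]>60)&(h[...,0]<95)&(h[...,1]>90)&(h[...,2]>40)
def red(im): h=hsv(im); return ((h[...,0]<6)|(h[...,0]>174))&(h[...,1]>190)&(h[...,2]>90)
E
python3 - <<'E'
from fit import *
s,im=shot('wrist','w3.png')
print(s['tool_pos'],s['clock'])
def largest(m):
    n,l,st,_=cv2.connectedComponentsWithStats(cv2.morphologyEx(m.astype(np.uint8),cv2.MORPH_OPEN,np.ones((2,2),np.uint8))); i=1+np.argmax(st[1:,4]); x,y,w,h=st[i,:4]
    o=np.zeros_like(m); o[max(0,y-6):y+h+6,max(0,x-6):x+w+6]=1; return m&o,st[i]
m,st=largest(green(im)); print(st)
cm=cut_out('post','wrist'); 
h=hsv(im); white=(h[...,1]<60)&(h[...,2]>120)
ig=cv2.dilate(((cm[0]['mask'] if cm else white)).astype(np.uint8),np.ones((5,5)))>0
if cm: print(cm[0]['conf'],cm[0]['bbox'])
p,f=fit(JACK,[('wrist',s,m,ig)],[.52,-.03,.19]); print('wrist',p.round(4),f)
sc,imc=shot('scene');st2,imt=shot('top')
cv=cut_out('post','top'); it=cv2.dilate(cv[0]['mask'].astype(np.uint8),np.ones((3,3)))>0 if cv else np.zeros((480,640),bool)
mt=green(imt)&(np.add.outer(np.abs(np.arange(480)-235)>50,np.abs(np.arange(640)-328)>50)==0)
p2,f2=fit(JACK,[('top',st2,mt,it)],p); print('top',p2.round(4),f2)
r=render([place(P,*p) for P in JACK],'wrist',s)>.5
o=im.copy(); cs,_=cv2.findContours(r.astype(np.uint8),0,1); cv2.drawContours(o,cs,-1,(255,0,255),1)
cs,_=cv2.findContours(ig.astype(np.uint8),0,1); cv2.drawContours(o,cs,-1,(0,0,255),1)
for q in pinpoint('post_top','wrist')[:1]+pinpoint('jack_hole','wrist')[:1]: cv2.circle(o,tuple(int(v) for v in q['uv']),2,(255,255,0),-1); print(q['uv'],q['conf'])
cv2.imwrite('pics/w3o.png',o[:270,150:450,::-1].repeat(2,0).repeat(2,1))
# post lean: project post box for lean angles vs its mask
POST=[boxpts((12,34,-19,19,-10,81)),boxpts((16.5,29.5,-6.5,6.5,81,92))]
def lean(th): Rm=R.from_euler('x',th).as_matrix(); return [place(P@Rm.T+[0,0,.03],*p) for P in POST]
pm=cm[0]['mask']
for th in np.arange(.3,1.3,.1): print(round(th,1),[ (lambda a:round(float((a&pm).sum()/(a|pm).sum()),3))(render(lean(t),'wrist',s)>.5) for t in(th,-th)],end=' ')
E
```

```text
[ 0.47716725 -0.03398873  0.31598072] 3.125
[ 269   81   96  118 6488]
0.71 [338.1, 122.3, 79.5, 33.5]
wrist [ 0.5505 -0.0341  0.1804] 923.4515991210938
top [ 0.5503 -0.0193  0.1769] 1954.0499267578125
[367.8, 115.8] 0.8
[317.1, 147.0] 0.86
0.3 [0.676, 0.273] 0.4 [0.75, 0.259] 0.5 [0.817, 0.251] 0.6 [0.859, 0.24] 0.7 [0.859, 0.232] 0.8 [0.809, 0.223] 0.9 [0.77, 0.215] 1.0 [0.734, 0.209] 1.1 [0.703, 0.201] 1.2 [0.681, 0.195]
```

View pics/w3o.png

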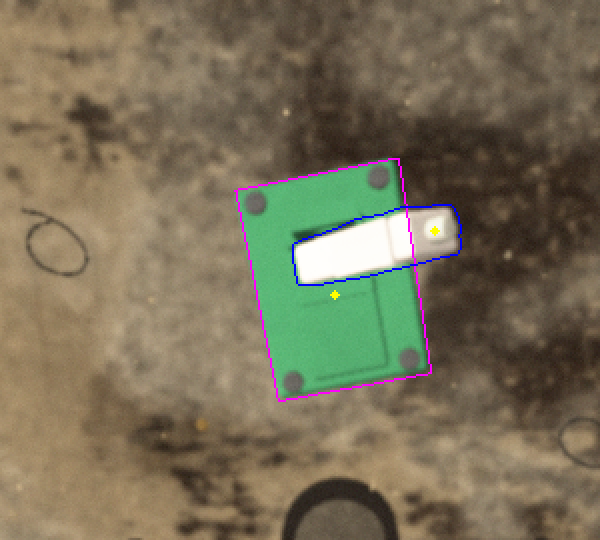

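The fit sits on the jack outline: origin (0.5505, -0.034), yaw 0.18, post leaning about 0.65 rad to the jack's -y side (post top at crop (435,230)). Next I go beside the post with closed fingers and push it upright.

jog_arm(
  moves=[
    {"gripper": 1, "tx": 0.0565, "ty": -0.045, "tz": 0, "spin": 0.09},
    {"gripper": 1, "tx": 0.0565, "ty": -0.045, "tz": 0, "spin": 0.09},
    {"gripper": 1, "tx": 0, "ty": 0, "tz": -0.06, "spin": 0},
    {"gripper": 1, "tx": 0, "ty": 0, "tz": 0, "spin": 0},
    {"gripper": 1, "tx": 0, "ty": 0, "tz": 0, "spin": 0},
  ],
)

```text
clock: 4.1
tool_pos: [0.5741, -0.1104, 0.2597]
tcp_rot: [0.996, 0.09, 0.001, 0.0]
wrist_force: [-0.4, 0.3, 0.9]
opening: 0.0508
finger_force: 0.0
```

jog_arm(
  moves=[
    {"gripper": 1, "tx": 0.016, "ty": -0.013, "tz": 0, "spin": 0},
    {"gripper": 1, "tx": 0, "ty": 0, "tz": 0, "spin": 0},
    {"gripper": 1, "tx": 0, "ty": 0, "tz": 0, "spin": 0},
    {"gripper": 1, "tx": 0, "ty": 0, "tz": -0.03, "spin": 0},
    {"gripper": 1, "tx": 0, "ty": 0, "tz": -0.05, "spin": 0},
    {"gripper": 1, "tx": 0, "ty": 0, "tz": -0.05, "spin": 0},
    {"gripper": 1, "tx": 0, "ty": 0, "tz": -0.045, "spin": 0},
    {"gripper": 1, "tx": 0, "ty": 0, "tz": 0, "spin": 0},
  ],
)

```text
clock: 5.1
tool_pos: [0.5868, -0.1221, 0.0791]
tcp_rot: [0.996, 0.09, -0.004, -0.002]
wrist_force: [-0.3, -0.4, 0.5]
opening: 0.0005
finger_force: 0.0
```

jog_arm(
  moves=[
    {"gripper": 1, "tx": -0.0018, "ty": 0.01, "tz": 0, "spin": 0},
    {"gripper": 1, "tx": -0.0018, "ty": 0.01, "tz": 0, "spin": 0},
    {"gripper": 1, "tx": -0.0018, "ty": 0.01, "tz": 0, "spin": 0},
    {"gripper": 1, "tx": -0.0018, "ty": 0.01, "tz": 0, "spin": 0},
    {"gripper": 1, "tx": -0.0018, "ty": 0.01, "tz": 0, "spin": 0},
    {"gripper": 1, "tx": -0.0014, "ty": 0.008, "tz": 0, "spin": 0},
    {"gripper": 1, "tx": 0, "ty": 0, "tz": 0, "spin": 0},
  ],
)

```text
clock: 5.98
tool_pos: [0.587, -0.0768, 0.0981]
tcp_rot: [0.996, 0.092, 0.007, 0.013]
wrist_force: [-13.3, -31.9, 41.3]
opening: 0.0004
finger_force: 49.3
```

jog_arm(
  moves=[
    {"gripper": 1, "tx": 0.002, "ty": -0.012, "tz": 0.02, "spin": 0},
    {"gripper": 1, "tx": 0.005, "ty": -0.03, "tz": 0.02, "spin": 0},
    {"gripper": 1, "tx": -0.04, "ty": -0.03, "tz": 0.04, "spin": 0},
    {"gripper": 1, "tx": -0.05, "ty": 0.03, "tz": 0.05, "spin": 0},
    {"gripper": 1, "tx": -0.05, "ty": 0.03, "tz": 0.05, "spin": 0},
    {"gripper": 1, "tx": 0, "ty": 0, "tz": 0.02, "spin": 0},
    {"gripper": 1, "tx": 0, "ty": 0, "tz": 0, "spin": 0},
  ],
)

```text
clock: 6.85
tool_pos: [0.4674, -0.0878, 0.2656]
tcp_rot: [0.996, 0.091, 0.002, 0.001]
wrist_force: [0.5, -0.6, -0.4]
opening: 0.0005
finger_force: 0.0
```

```bash
cat > post.py <<'E'
import sys
from fit import *
J=[0.5505,-0.0341,0.1804]
POST=[boxpts((12,34,-19,19,-10,81)),boxpts((16.5,29.5,-6.5,6.5,81,92))]
def lean(th): Rm=R.from_euler('x',th).as_matrix(); return [place(P@Rm.T+[0,0,.03],*J) for P in POST]
def top(th): return place((R.from_euler('x',th).as_matrix()@[.023,0,.081]+[0,0,.03])[None],*J)
for c in sys.argv[1:]:
    s,im=shot(c,f'p_{c}.png'); print(c,s['clock'],np.round(s['tool_pos'],3))
    cm=cut_out('post',c); pt=pinpoint('post_top',c)
    for th in np.arange(0,1.6,.1):
        a=render(lean(th),c,s)>.5; l=f'{th:.1f}'
        if cm: pm=cm[0]['mask']; l+=f' iou {(a&pm).sum()/(a|pm).sum():.3f}'
        if pt: l+=f" d {np.linalg.norm(proj(top(th),c,s)[0]-pt[0]['uv']):.1f}"
        print(l,end=' | ')
    print()
E
python3 post.py wrist scene top
```

```text
wrist 6.85 [ 0.467 -0.088  0.266]
0.0 iou 0.430 d 33.6 | 0.1 iou 0.578 d 23.8 | 0.2 iou 0.742 d 14.1 | 0.3 iou 0.847 d 4.6 | 0.4 iou 0.732 d 4.7 | 0.5 iou 0.638 d 13.2 | 0.6 iou 0.567 d 21.2 | 0.7 iou 0.513 d 28.4 | 0.8 iou 0.469 d 34.8 | 0.9 iou 0.434 d 40.3 | 1.0 iou 0.406 d 44.9 | 1.1 iou 0.387 d 48.6 | 1.2 iou 0.372 d 51.3 | 1.3 iou 0.358 d 53.2 | 1.4 iou 0.348 d 54.3 | 1.5 iou 0.332 d 54.5 | 
scene 7.0 [ 0.466 -0.088  0.261]
0.0 d 3.9 | 0.1 d 1.6 | 0.2 d 0.6 | 0.3 d 2.5 | 0.4 d 4.2 | 0.5 d 5.7 | 0.6 d 7.0 | 0.7 d 8.2 | 0.8 d 9.2 | 0.9 d 10.1 | 1.0 d 10.9 | 1.1 d 11.6 | 1.2 d 12.4 | 1.3 d 13.2 | 1.4 d 14.0 | 1.5 d 15.0 | 
top 7.15 [ 0.466 -0.088  0.261]
0.0 iou 0.424 d 12.0 | 0.1 iou 0.394 d 9.1 | 0.2 iou 0.369 d 6.5 | 0.3 iou 0.344 d 4.7 | 0.4 iou 0.315 d 4.5 | 0.5 iou 0.281 d 6.0 | 0.6 iou 0.253 d 8.0 | 0.7 iou 0.236 d 10.1 | 0.8 iou 0.217 d 12.0 | 0.9 iou 0.202 d 13.8 | 1.0 iou 0.189 d 15.3 | 1.1 iou 0.178 d 16.5 | 1.2 iou 0.166 d 17.5 | 1.3 iou 0.159 d 18.1 | 1.4 iou 0.152 d 18.5 | 1.5 iou 0.143 d 18.5 |
```

jog_arm(
  moves=[
    {"gripper": 1, "tx": 0.04, "ty": -0.005, "tz": 0, "spin": 0},
    {"gripper": 1, "tx": 0.04, "ty": -0.005, "tz": 0, "spin": 0},
    {"gripper": 1, "tx": 0.04, "ty": -0.003, "tz": -0.01, "spin": 0},
    {"gripper": 1, "tx": 0, "ty": 0, "tz": -0.04, "spin": 0},
    {"gripper": 1, "tx": 0, "ty": 0, "tz": -0.045, "spin": 0},
    {"gripper": 1, "tx": 0, "ty": 0, "tz": -0.045, "spin": 0},
    {"gripper": 1, "tx": 0, "ty": 0, "tz": -0.033, "spin": 0},
    {"gripper": 1, "tx": 0, "ty": 0, "tz": 0, "spin": 0},
  ],
)

```text
clock: 8.3
tool_pos: [0.5836, -0.1003, 0.0862]
tcp_rot: [0.996, 0.09, -0.004, -0.001]
wrist_force: [-0.4, 0.2, -1.0]
opening: 0.0006
finger_force: 0.0
```

jog_arm(
  moves=[
    {"gripper": 1, "tx": -0.0012, "ty": 0.007, "tz": 0, "spin": 0},
    {"gripper": 1, "tx": -0.0012, "ty": 0.007, "tz": 0, "spin": 0},
    {"gripper": 1, "tx": -0.0012, "ty": 0.007, "tz": 0.003, "spin": 0},
    {"gripper": 1, "tx": -0.0012, "ty": 0.007, "tz": 0.003, "spin": 0},
    {"gripper": 1, "tx": -0.0012, "ty": 0.007, "tz": 0.003, "spin": 0},
    {"gripper": 1, "tx": -0.001, "ty": 0.005, "tz": 0.003, "spin": 0},
    {"gripper": 1, "tx": 0, "ty": 0, "tz": 0, "spin": 0},
  ],
)

```text
clock: 9.18
tool_pos: [0.5791, -0.0601, 0.1021]
tcp_rot: [0.996, 0.09, -0.0, -0.0]
wrist_force: [1.0, -0.6, 0.8]
opening: 0.0005
finger_force: 0.2
```

jog_arm(
  moves=[
    {"gripper": 1, "tx": -0.0007, "ty": 0.004, "tz": 0, "spin": 0},
    {"gripper": 1, "tx": -0.0005, "ty": 0.003, "tz": 0, "spin": 0},
    {"gripper": 1, "tx": 0, "ty": 0, "tz": 0, "spin": 0},
  ],
)

```text
clock: 9.55
tool_pos: [0.578, -0.0548, 0.1019]
tcp_rot: [0.996, 0.09, -0.0, 0.001]
wrist_force: [0.6, -5.4, 1.0]
opening: 0.0005
finger_force: 2.6
```

```bash
python3 post.py scene
```

```text
scene 9.55 [ 0.578 -0.055  0.102]
0.0 iou 0.566 d 3.6 | 0.1 iou 0.562 d 5.8 | 0.2 iou 0.545 d 7.8 | 0.3 iou 0.521 d 9.6 | 0.4 iou 0.480 d 11.2 | 0.5 iou 0.438 d 12.6 | 0.6 iou 0.401 d 13.7 | 0.7 iou 0.363 d 14.7 | 0.8 iou 0.328 d 15.4 | 0.9 iou 0.300 d 16.0 | 1.0 iou 0.287 d 16.4 | 1.1 iou 0.266 d 16.7 | 1.2 iou 0.257 d 16.9 | 1.3 iou 0.243 d 17.1 | 1.4 iou 0.228 d 17.2 | 1.5 iou 0.210 d 17.4 |
```

jog_arm(
  moves=[
    {"gripper": 1, "tx": -0.0009, "ty": 0.005, "tz": 0, "spin": 0},
    {"gripper": 1, "tx": 0, "ty": 0, "tz": 0, "spin": 0},
    {"gripper": 1, "tx": 0, "ty": 0, "tz": 0, "spin": 0},
  ],
)

```text
clock: 10.07
tool_pos: [0.5779, -0.0544, 0.1021]
tcp_rot: [0.996, 0.091, 0.001, 0.006]
wrist_force: [2.4, -19.8, -3.1]
opening: 0.0006
finger_force: 9.8
```

Post is against its stop (20 N with no further movement). I'll retreat and go to look at the pin.

jog_arm(
  moves=[
    {"gripper": 1, "tx": 0.006, "ty": -0.03, "tz": 0, "spin": 0},
    {"gripper": 0, "tx": 0, "ty": 0, "tz": 0.05, "spin": 0},
    {"gripper": -1, "tx": -0.03, "ty": 0, "tz": 0.055, "spin": 0},
    {"gripper": -1, "tx": -0.04, "ty": 0.03, "tz": 0.055, "spin": -0.05},
    {"gripper": -1, "tx": -0.03, "ty": 0.055, "tz": 0, "spin": -0.07},
    {"gripper": -1, "tx": -0.03, "ty": 0.055, "tz": 0, "spin": -0.07},
    {"gripper": -1, "tx": -0.03, "ty": 0.055, "tz": 0, "spin": -0.07},
    {"gripper": -1, "tx": -0.03, "ty": 0.055, "tz": 0, "spin": -0.07},
    {"gripper": -1, "tx": -0.01, "ty": 0.055, "tz": 0, "spin": -0.07},
    {"gripper": -1, "tx": 0, "ty": 0.055, "tz": 0, "spin": -0.07},
  ],
)

```text
clock: 11.32
tool_pos: [0.388, 0.2778, 0.2529]
tcp_rot: [0.989, -0.145, -0.001, -0.0]
wrist_force: [0.5, -0.8, 0.2]
opening: 0.0848
finger_force: 0.0
```

```bash
python3 look.py w4.png pin_grip pin_shoulder ring_tab; python3 - <<'E'
from fit import *
s=env.sense(); im=cams.get_image('wrist')
PIN=[boxpts((-12,12,-10,10,0,52))]
m=red(im); n,l,st,ce=cv2.connectedComponentsWithStats(m.astype(np.uint8)); print([(st[i],ce[i].round()) for i in range(1,n) if st[i,4]>40])
E
```

```text
[0.38803199 0.2778259  0.25287334] [ 0.958 -0.287 -0.001] [ 0.51 -0.29  1.99  0.    1.44  2.37] 11.325
pin_grip [247.8 148.2] 0.65 [array([0.4833, 0.3335]), array([0.4821, 0.3301]), array([0.4783, 0.32  ]), array([0.4766, 0.3155])]
pin_shoulder [249.2 142.5] 0.74 [array([0.4887, 0.33  ]), array([0.4872, 0.3267]), array([0.4827, 0.3171]), array([0.4807, 0.3128])]
ring_tab [239.2 257.9] 0.71 [array([0.3654, 0.3861]), array([0.3696, 0.3803]), array([0.3817, 0.3631]), array([0.3871, 0.3554])]
[(array([ 229,  139,   42,   41, 1333], dtype=int32), array([247., 161.])), (array([227, 243,  22,  25, 459], dtype=int32), array([238., 255.]))]
```

View pics/w4.png

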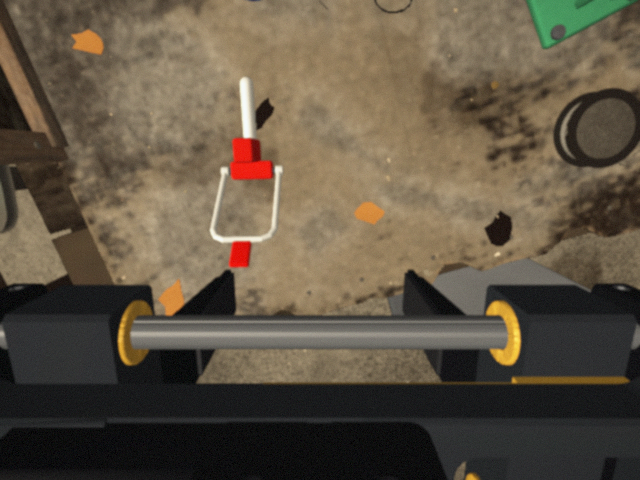

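The pin stands out clearly: head at (247,155), foot behind it, nose at (246,80), ring lying back with its tab at (240,255). I'll fit the head model.

```bash
cat > pin.py <<'E'
from fit import *
s,im=shot('wrist'); h=hsv(im)
PIN=[boxpts((-12,12,-10,10,0,52)),boxpts((-32,-12,-23,23,0,14))]
m=red(im); m[200:]=0
ig=cv2.dilate(((h[...,1]<60)&(h[...,2]>130)).astype(np.uint8),np.ones((3,3)))>0
p,f=fit(PIN,[('wrist',s,m,ig)],[.479,.326,-.29]); print(p.round(4),f,m.sum())
# shank tip check
c,sn=np.cos(p[2]),np.sin(p[2]); print('nose px',proj(place(np.array([[.075,0,.007]]),*p),'wrist',s))
print(s['tool_pos'],R.from_quat(s['tcp_rot']).as_matrix()[:2,0],s['clock'])
E
python3 pin.py
```

```text
[ 0.4816  0.3282 -0.2586] 242.9541778564453 1305
nose px [[244.44492574  75.76155935]]
[0.38917479 0.27575393 0.25239395] [ 0.95875311 -0.28423569] 11.575
```

jog_arm(
  moves=[
    {"gripper": -1, "tx": 0.031, "ty": 0.0175, "tz": -0.04, "spin": 0.025},
    {"gripper": -1, "tx": 0.031, "ty": 0.0175, "tz": -0.05, "spin": 0},
    {"gripper": -1, "tx": 0.031, "ty": 0.0175, "tz": -0.04, "spin": 0},
    {"gripper": -1, "tx": 0, "ty": 0, "tz": -0.03, "spin": 0},
    {"gripper": -1, "tx": 0, "ty": 0, "tz": 0, "spin": 0},
  ],
)

```text
clock: 12.25
tool_pos: [0.4813, 0.3257, 0.0898]
tcp_rot: [0.991, -0.133, -0.003, 0.002]
wrist_force: [-1.1, 0.1, 0.9]
opening: 0.095
finger_force: 0.0
```

```bash
python3 -c "
from h import *
s=env.sense();print(s['tool_pos'],R.from_quat(s['tcp_rot']).as_matrix()[:2,0])"
```

```text
[0.48129486 0.32572847 0.08984434] [ 0.96465925 -0.26344788]
```

jog_arm(
  moves=[
    {"gripper": -1, "tx": 0, "ty": 0.0025, "tz": -0.03, "spin": 0},
    {"gripper": -1, "tx": 0, "ty": 0, "tz": -0.035, "spin": 0},
    {"gripper": 1, "tx": 0, "ty": 0, "tz": 0, "spin": 0},
    {"gripper": 1, "tx": 0, "ty": 0, "tz": 0, "spin": 0},
    {"gripper": 1, "tx": 0, "ty": 0, "tz": 0, "spin": 0},
    {"gripper": 1, "tx": 0, "ty": 0, "tz": 0, "spin": 0},
    {"gripper": 1, "tx": 0, "ty": 0, "tz": 0, "spin": 0},
    {"gripper": 1, "tx": 0, "ty": 0, "tz": 0, "spin": 0},
  ],
)

```text
clock: 13.25
tool_pos: [0.4829, 0.3309, 0.0284]
tcp_rot: [0.991, -0.132, 0.0, -0.0]
wrist_force: [-0.9, -0.1, 0.2]
opening: 0.0406
finger_force: 0.0
```

```bash
python3 -c "
from h import *
s=env.sense();print(s['tool_pos'],R.from_quat(s['tcp_rot']).as_matrix()[:2,0])"
```

```text
[0.48287406 0.33087358 0.02837959] [ 0.96532412 -0.26105426]
```

jog_arm(
  moves=[
    {"gripper": 1, "tx": 0, "ty": 0, "tz": -0.003, "spin": 0},
    {"gripper": 1, "tx": 0, "ty": 0, "tz": 0, "spin": 0},
    {"gripper": 1, "tx": 0, "ty": 0, "tz": 0, "spin": 0},
    {"gripper": 1, "tx": 0, "ty": 0, "tz": 0, "spin": 0},
    {"gripper": 1, "tx": 0, "ty": 0, "tz": 0, "spin": 0},
  ],
)

```text
clock: 13.88
tool_pos: [0.4825, 0.3307, 0.0247]
tcp_rot: [0.991, -0.132, -0.0, 0.0]
wrist_force: [-0.4, -0.5, -3.2]
opening: 0.0198
finger_force: 30.0
```

```bash
python3 -c "
from h import *
s=env.sense();print(s['tool_pos'],s['opening'],s['finger_force'],R.from_quat(s['tcp_rot']).as_matrix()[:2,0])"
```

```text
[0.48247753 0.33069176 0.02472051] 0.019767481632012265 29.998260140419006 [ 0.96529113 -0.26117548]
```

jog_arm(
  moves=[
    {"gripper": 1, "tx": 0, "ty": 0, "tz": 0.04, "spin": 0},
    {"gripper": 1, "tx": 0, "ty": -0.01, "tz": 0.05, "spin": 0.02},
    {"gripper": 1, "tx": -0.004, "ty": -0.047, "tz": 0.02, "spin": 0.053},
    {"gripper": 1, "tx": -0.004, "ty": -0.047, "tz": 0, "spin": 0.053},
    {"gripper": 1, "tx": -0.004, "ty": -0.047, "tz": 0, "spin": 0.053},
    {"gripper": 1, "tx": -0.004, "ty": -0.047, "tz": 0, "spin": 0.053},
    {"gripper": 1, "tx": -0.004, "ty": -0.047, "tz": 0, "spin": 0.053},
    {"gripper": 1, "tx": -0.004, "ty": -0.047, "tz": 0, "spin": 0.053},
    {"gripper": 1, "tx": -0.003, "ty": -0.047, "tz": 0, "spin": 0.053},
    {"gripper": 1, "tx": 0, "ty": -0.043, "tz": 0, "spin": 0.053},
  ],
)

```text
clock: 15.12
tool_pos: [0.4553, -0.0526, 0.1351]
tcp_rot: [0.996, 0.091, 0.0, -0.0]
wrist_force: [1.3, -0.8, -2.1]
opening: 0.0197
finger_force: 30.0
```

```bash
cat > st.py <<'E'
from h import *
J=[0.5505,-0.0341,0.1804]
s=env.sense(); p=s['tool_pos']; x=R.from_quat(s['tcp_rot']).as_matrix()
d=p[:2]-J[:2]; c,sn=np.cos(J[2]),np.sin(J[2])
print('world',np.round(p,4),'jack mm',round((c*d[0]+sn*d[1])*1e3,1),round((-sn*d[0]+c*d[1])*1e3,1),'yaw err',round(np.arctan2(x[1,0],x[0,0])-J[2],4),'tilt',x[2,:2].round(4),'F',np.round(s['wrist_force'],1),'M',np.round(s['moment'],2),s['opening'],s['clock'])
E
python3 st.py
```

```text
world [ 0.4553 -0.0526  0.1351] jack mm -96.9 -1.1 yaw err 0.0009 tilt [0.0004 0.    ] F [ 1.3 -0.8 -2.1] M [ 0.02 -0.07 -0.  ] 0.019666323290065454 15.125
```

```bash
cat > jf.py <<'E'
from fit import *
J=[0.5505,-0.0341,0.1804]
s,im=shot('wrist','w5.png'); h=hsv(im)
m=green(im)
ig=cv2.dilate((((h[...,1]<70)&(h[...,2]>120))|red(im)).astype(np.uint8),np.ones((7,7)))>0
n,l,st,ce=cv2.connectedComponentsWithStats(m.astype(np.uint8)); i=1+np.argmax(st[1:,4]); print(st[i])
m=l==i; ig[300:]=1
print(fit(JACK,[('wrist',s,m,ig)],J))
print('hole',pinpoint('jack_hole','wrist')[:1],proj(place(np.array([[0,0,.075]]),*J),'wrist',s))
x=R.from_quat(s['tcp_rot']).as_matrix()[:,0]; ax=np.array(s['tool_pos'])-[0,0,.0177]
print('nose pred',proj(np.array([ax+x*.012,ax+x*.045,ax+x*.075]),'wrist',s).round(1))
o=im.copy(); r=render([place(P,*J) for P in JACK],'wrist',s)>.5
cs,_=cv2.findContours(r.astype(np.uint8),0,1); cv2.drawContours(o,cs,-1,(255,0,255),1)
for q in proj(np.array([ax+x*.012,ax+x*.045,ax+x*.075]),'wrist',s): cv2.circle(o,tuple(int(round(v)) for v in q),1,(0,0,255),-1)
cv2.imwrite('pics/w5o.png',o[:300,180:480,::-1].repeat(2,0).repeat(2,1))
E
python3 jf.py
```

```text
[  246     0   139   189 17111]
(array([ 0.54957304, -0.03178271,  0.19066786]), np.float64(429.7715148925781))
hole [{'uv': [317.2, 103.9], 'conf': 0.94}] [[316.87481504 106.1653712 ]]
nose pred [[318.7 267.1]
 [318.7 204.8]
 [318.7 143.1]]
```

View pics/w5o.png

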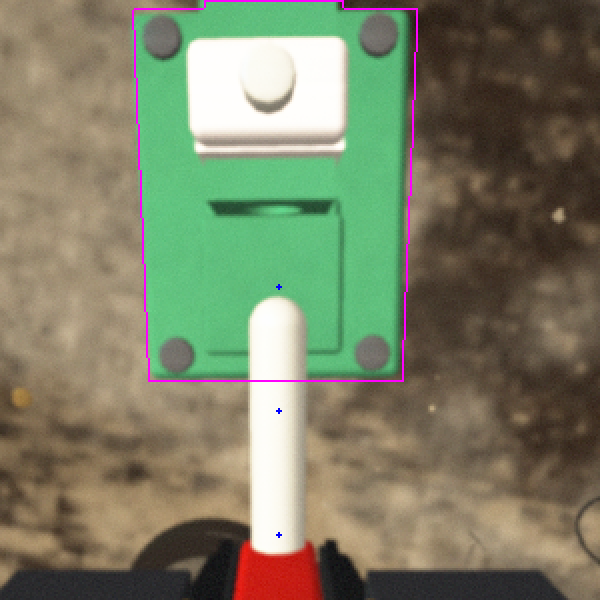

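Post upright in view at crop (267,90), and the shank's nose at (278,297). The jack's centre line through the bolts runs about 6 crop px left of the pin and is turned about 0.01 rad, which matches the new fit (0.5496, -0.0318, 0.19).

jog_arm(
  moves=[
    {"gripper": 1, "tx": -0.0005, "ty": 0.0025, "tz": -0.02, "spin": 0.009},
    {"gripper": 1, "tx": 0, "ty": 0, "tz": -0.022, "spin": 0},
    {"gripper": 1, "tx": 0, "ty": 0, "tz": 0, "spin": 0},
    {"gripper": 1, "tx": 0, "ty": 0, "tz": 0, "spin": 0},
  ],
)

```text
clock: 15.72
tool_pos: [0.4556, -0.0483, 0.0938]
tcp_rot: [0.996, 0.094, 0.0, -0.0]
wrist_force: [0.1, 0.6, -1.9]
opening: 0.0198
finger_force: 30.0
```

```bash
sed -i 's/^J=.*/J=[0.5496,-0.0318,0.190]/' st.py jf.py post.py; python3 st.py; python3 - <<'E'
from fit import *
s,im=shot('wrist'); h=hsv(im); m=green(im)
ig=cv2.dilate((((h[...,1]<70)&(h[...,2]>120))|red(im)).astype(np.uint8),np.ones((7,7)))>0
n,l,st,ce=cv2.connectedComponentsWithStats(m.astype(np.uint8)); m=l==1+np.argmax(st[1:,4]); ig[280:]=1
print(fit(JACK,[('wrist',s,m,ig)],[0.5496,-0.0318,0.190]))
# shank centre columns, post top centre
w=(h[...,1]<50)&(h[...,2]>170)
for r in (120,140,160,180,200,220,240): 
    c=np.where(w[r,230:410])[0]+230; print(r,c.min() if len(c) else 0,c.max() if len(c) else 0,end='; ')
E
```

```text
world [ 0.4556 -0.0483  0.0938] jack mm -95.5 1.6 yaw err -0.0008 tilt [ 0.0003 -0.0001] F [ 0.1  0.6 -1.9] M [-0.02 -0.03 -0.04] 0.019804858159035817 15.725
(array([ 0.55215205, -0.03113415,  0.18942904]), np.float64(374.7041015625))
120 0 0; 140 0 0; 160 305 331; 180 305 330; 200 305 330; 220 305 329; 240 305 329;
```

jog_arm(
  moves=[
    {"gripper": 1, "tx": 0.0003, "ty": -0.0016, "tz": -0.001, "spin": 0},
    {"gripper": 1, "tx": 0, "ty": 0, "tz": 0, "spin": 0},
    {"gripper": 1, "tx": 0.01, "ty": 0.0019, "tz": 0, "spin": 0},
    {"gripper": 1, "tx": 0.01, "ty": 0.0019, "tz": 0, "spin": 0},
    {"gripper": 1, "tx": 0.008, "ty": 0.0015, "tz": 0, "spin": 0},
    {"gripper": 1, "tx": 0, "ty": 0, "tz": 0, "spin": 0},
  ],
)

```text
clock: 16.52
tool_pos: [0.4844, -0.0449, 0.0923]
tcp_rot: [0.996, 0.094, -0.0, -0.0]
wrist_force: [0.3, -0.2, -2.5]
opening: 0.0196
finger_force: 30.0
```

```bash
python3 st.py
```

```text
world [ 0.4844 -0.0449  0.0923] jack mm -66.5 -0.5 yaw err -0.0007 tilt [-0.0001 -0.    ] F [ 0.3 -0.2 -2.5] M [-0.01 -0.02  0.03] 0.01961777524829727 16.525
```

jog_arm(
  moves=[
    {"gripper": 1, "tx": 0.006, "ty": 0.0016, "tz": 0, "spin": 0},
    {"gripper": 1, "tx": 0.006, "ty": 0.0012, "tz": 0, "spin": 0},
    {"gripper": 1, "tx": 0.006, "ty": 0.0012, "tz": 0, "spin": 0},
    {"gripper": 1, "tx": 0.006, "ty": 0.0012, "tz": 0, "spin": 0},
    {"gripper": 1, "tx": 0, "ty": 0, "tz": 0, "spin": 0},
  ],
)

```text
clock: 17.15
tool_pos: [0.5081, -0.0397, 0.0923]
tcp_rot: [0.996, 0.094, 0.0, 0.0]
wrist_force: [-0.4, -0.5, -3.5]
opening: 0.0203
finger_force: 30.0
```

```bash
python3 st.py
```

```text
world [ 0.5081 -0.0397  0.0923] jack mm -42.2 0.0 yaw err -0.001 tilt [0.0001 0.0001] F [-0.4 -0.5 -3.5] M [-0.07 -0.06  0.04] 0.020266240205344593 17.15
```

jog_arm(
  moves=[
    {"gripper": 1, "tx": 0.006, "ty": 0.0012, "tz": 0, "spin": 0},
    {"gripper": 1, "tx": 0.006, "ty": 0.0012, "tz": 0, "spin": 0},
    {"gripper": 1, "tx": 0.006, "ty": 0.0012, "tz": 0, "spin": 0},
    {"gripper": 1, "tx": 0.006, "ty": 0.0012, "tz": 0, "spin": 0},
    {"gripper": 1, "tx": 0.003, "ty": 0.0006, "tz": 0, "spin": 0},
    {"gripper": 1, "tx": 0, "ty": 0, "tz": 0, "spin": 0},
  ],
)

```text
clock: 17.9
tool_pos: [0.5348, -0.0343, 0.0922]
tcp_rot: [0.996, 0.094, -0.0, 0.0]
wrist_force: [0.1, 0.5, -3.8]
opening: 0.0199
finger_force: 30.0
```

```bash
python3 st.py
```

```text
world [ 0.5348 -0.0343  0.0922] jack mm -15.0 0.3 yaw err -0.0011 tilt [-0.0001 -0.    ] F [ 0.1  0.5 -3.8] M [ 0.03 -0.03 -0.03] 0.019914914403722398 17.9
```

jog_arm(
  moves=[
    {"gripper": 1, "tx": 0.002, "ty": 0.0004, "tz": 0, "spin": 0},
    {"gripper": 1, "tx": 0.002, "ty": 0.0004, "tz": 0, "spin": 0},
    {"gripper": 1, "tx": 0.002, "ty": 0.0003, "tz": 0, "spin": 0},
    {"gripper": 1, "tx": 0, "ty": 0, "tz": 0, "spin": 0},
  ],
)

```text
clock: 18.4
tool_pos: [0.537, -0.0338, 0.0921]
tcp_rot: [0.996, 0.095, -0.005, 0.0]
wrist_force: [-14.0, -1.6, 7.7]
opening: 0.0201
finger_force: 37.4
```

```bash
python3 st.py
```

```text
world [ 0.537  -0.0338  0.0921] jack mm -12.8 0.4 yaw err -0.0005 tilt [-0.0106 -0.0009] F [-14.   -1.6   7.7] M [-0.42  2.47 -0.  ] 0.020089291626634816 18.4
```

Head is seated (14 N reaction at the expected depth). Release and back off to look at the ring.

jog_arm(
  moves=[
    {"gripper": 1, "tx": -0.002, "ty": -0.0004, "tz": 0, "spin": 0},
    {"gripper": -1, "tx": 0, "ty": 0, "tz": 0, "spin": 0},
    {"gripper": -1, "tx": 0, "ty": 0, "tz": 0, "spin": 0},
    {"gripper": -1, "tx": 0, "ty": 0, "tz": 0, "spin": 0},
    {"gripper": -1, "tx": 0, "ty": 0, "tz": 0.05, "spin": 0},
    {"gripper": -1, "tx": 0, "ty": 0, "tz": 0.06, "spin": 0},
    {"gripper": -1, "tx": -0.045, "ty": -0.009, "tz": 0.05, "spin": 0},
    {"gripper": -1, "tx": -0.045, "ty": -0.009, "tz": 0.03, "spin": 0},
    {"gripper": -1, "tx": -0.045, "ty": -0.008, "tz": 0.01, "spin": 0},
    {"gripper": -1, "tx": -0.04, "ty": -0.007, "tz": 0, "spin": 0},
  ],
)

```text
clock: 19.65
tool_pos: [0.3669, -0.0664, 0.2909]
tcp_rot: [0.996, 0.094, 0.003, 0.001]
wrist_force: [0.4, -0.1, 0.9]
opening: 0.095
finger_force: 0.0
```

```bash
cat > ring.py <<'E'
import sys
from fit import *
J=[0.5496,-0.0318,0.190]
def tabpt(q,r=.116,dx=0,z0=.0745): a=q-.105; return place(np.array([[-.034+dx+r*np.cos(a),0,z0+r*np.sin(a)]]),*J)[0]
if __name__=='__main__':
    for c in sys.argv[1:]:
        s,im=shot(c,f'r_{c}_{int(env.sense()["clock"]*100)}.png'); p=pinpoint('ring_tab',c); g=pinpoint('pin_shoulder',c)
        print(c,s['clock'],np.round(s['tool_pos'],4),'tab',p[:1],'sh',[x['uv'] for x in g[:1]],proj(place(np.array([[0,0,.0745]]),*J),c,s).round(1))
        print({round(q,2):proj(tabpt(q)[None],c,s)[0].round(1).tolist() for q in (2.7,2.6,2.5,2.3)})
    print(tabpt(2.7),tabpt(2.6))
E
python3 ring.py wrist scene top; python3 st.py
```

```text
wrist 19.65 [ 0.3669 -0.0664  0.2909] tab [{'uv': [316.5, 150.9], 'conf': 0.89}] sh [[318.2, 33.9]] [[318.2  28.9]]
{2.7: [318.6, 174.6], 2.6: [318.7, 167.4], 2.5: [318.7, 158.4], 2.3: [318.7, 135.2]}
scene 19.8 [ 0.367  -0.0664  0.2897] tab [{'uv': [368.2, 228.4], 'conf': 0.46}] sh [[330.5, 237.1]] [[327.1 236.1]]
{2.7: [373.0, 236.7], 2.6: [370.9, 232.9], 2.5: [368.4, 229.1], 2.3: [362.4, 221.9]}
top 19.95 [ 0.3679 -0.066   0.2886] tab [{'uv': [339.7, 272.6], 'conf': 0.47}] sh [[328.6, 234.9]] [[328.4 232.5]]
{2.7: [339.1, 282.9], 2.6: [338.7, 279.9], 2.5: [338.3, 276.4], 2.3: [337.2, 268.3]}
[ 0.41889635 -0.0569369   0.13479441] [ 0.4252936  -0.05570659  0.14438656]
world [ 0.3678 -0.0658  0.288 ] jack mm -184.9 0.9 yaw err -0.0005 tilt [-0.0008 -0.0006] F [-0.4  0.9  0.4] M [ 0.02 -0.04  0.02] 0.09489156230740485 20.1
```

jog_arm(
  moves=[
    {"gripper": -1, "tx": 0.033, "ty": 0.0058, "tz": 0, "spin": 0},
    {"gripper": -1, "tx": 0.033, "ty": 0.0058, "tz": -0.03, "spin": 0},
    {"gripper": -0.2, "tx": 0, "ty": 0, "tz": -0.04, "spin": 0},
    {"gripper": -0.2, "tx": 0, "ty": 0, "tz": 0, "spin": 0},
    {"gripper": -0.2, "tx": 0, "ty": 0, "tz": 0, "spin": 0},
  ],
)

```text
clock: 20.72
tool_pos: [0.4339, -0.0544, 0.2194]
tcp_rot: [0.996, 0.094, 0.001, 0.0]
wrist_force: [0.0, -0.6, 0.6]
opening: 0.0704
finger_force: 0.0
```

```bash
python3 st.py; python3 - <<'E'
from ring import *
for c in ('top','scene'):
    s,im=shot(c); print(c,[(p['uv'],p['conf']) for p in pinpoint('ring_tab',c)[:2]],{round(q,2):proj(tabpt(q)[None],c,s)[0].round(1).tolist() for q in (2.6,2.5,2.4,2.3)})
s,im=shot('wrist'); cv2.imwrite('pics/w6.png',im[:,:,::-1])
E
```

```text
world [ 0.4339 -0.0544  0.2194] jack mm -117.9 -0.4 yaw err -0.001 tilt [0.001  0.0004] F [ 0.  -0.6  0.6] M [0.07 0.   0.05] 0.07036705518611044 20.725
top [([332.2, 297.4], 0.24)] {2.6: [338.7, 279.9], 2.5: [338.3, 276.4], 2.4: [337.8, 272.5], 2.3: [337.2, 268.3]}
scene [([367.3, 229.7], 0.68)] {2.6: [370.9, 232.9], 2.5: [368.4, 229.1], 2.4: [365.6, 225.4], 2.3: [362.4, 221.9]}
```

View pics/w6.png

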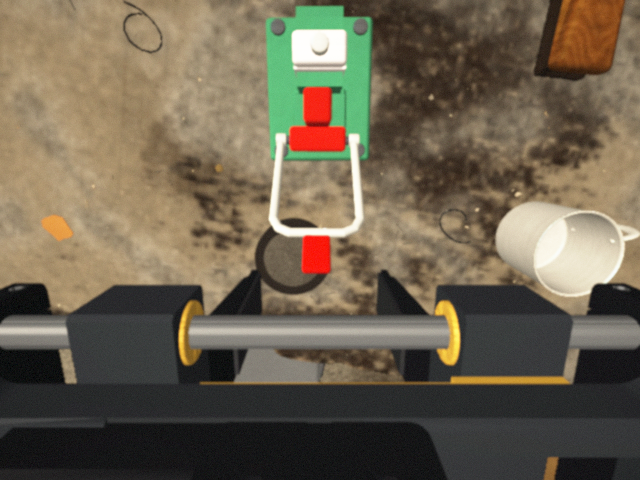

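The pin is home in the jack, with its ring leaning back: bar at row 232, tab at (316,236–272).

```bash
python3 - <<'E'
from ring import *
s=env.sense()
for q in (2.7,2.6,2.5,2.4,2.3,2.2):
    print(q,[proj(tabpt(q,r,dx)[None],'wrist',s)[0].round(0).tolist() for dx in (0,-.002) for r in (.099,.116,.127)], tabpt(q).round(4))
print(proj(place(np.array([[-.012,0,.12],[0,0,.12],[-.024,0,.12],[-.044,0,.0815]]),*J),'wrist',s).round())
E
```

```text
2.7 [[318.0, 252.0], [318.0, 274.0], [318.0, 289.0], [318.0, 255.0], [318.0, 277.0], [318.0, 292.0]] [ 0.4189 -0.0569  0.1348]
2.6 [[318.0, 248.0], [318.0, 270.0], [318.0, 285.0], [318.0, 250.0], [318.0, 273.0], [318.0, 288.0]] [ 0.4253 -0.0557  0.1444]
2.5 [[318.0, 241.0], [318.0, 264.0], [318.0, 279.0], [318.0, 244.0], [318.0, 266.0], [318.0, 282.0]] [ 0.4326 -0.0543  0.1533]
2.4 [[318.0, 234.0], [318.0, 255.0], [318.0, 270.0], [318.0, 236.0], [318.0, 258.0], [318.0, 273.0]] [ 0.4407 -0.0527  0.1614]
2.3 [[318.0, 224.0], [318.0, 244.0], [318.0, 258.0], [318.0, 227.0], [318.0, 247.0], [318.0, 261.0]] [ 0.4496 -0.051   0.1686]
2.2 [[318.0, 212.0], [318.0, 231.0], [318.0, 244.0], [318.0, 216.0], [318.0, 234.0], [318.0, 247.0]] [ 0.4592 -0.0492  0.1749]
[[317. 100.]
 [317.  81.]
 [317. 118.]
 [318. 149.]]
```

jog_arm(
  moves=[
    {"gripper": -0.2, "tx": 0.002, "ty": 0.001, "tz": -0.03, "spin": 0},
    {"gripper": 0, "tx": 0.001, "ty": 0, "tz": -0.026, "spin": 0},
    {"gripper": 1, "tx": 0, "ty": 0, "tz": 0, "spin": 0},
    {"gripper": 1, "tx": 0, "ty": 0, "tz": 0, "spin": 0},
    {"gripper": 1, "tx": 0, "ty": 0, "tz": 0, "spin": 0},
    {"gripper": 1, "tx": 0, "ty": 0, "tz": 0, "spin": 0},
    {"gripper": 1, "tx": 0, "ty": 0, "tz": 0, "spin": 0},
    {"gripper": 1, "tx": 0, "ty": 0, "tz": 0, "spin": 0},
  ],
)

```text
clock: 21.98
tool_pos: [0.4363, -0.0535, 0.163]
tcp_rot: [0.996, 0.094, 0.0, 0.0]
wrist_force: [-2.7, -0.2, 3.4]
opening: 0.0174
finger_force: 30.0
```

```bash
python3 st.py
```

```text
world [ 0.4363 -0.0535  0.163 ] jack mm -115.3 0.1 yaw err -0.0011 tilt [0.0002 0.0004] F [-2.7 -0.2  3.4] M [-0.01  0.39  0.05] 0.017427956132563368 21.975
```

```bash
python3 - <<'E'
import numpy as np
a=np.linspace(2.32,0.27,22); x=116*np.cos(a); z=116*np.sin(a)
for i,(dx,dz) in enumerate(zip(np.diff(x),np.diff(z))): print(i,'a',a[i+1].round(2),(dx*.982).round(1),(dx*.189).round(1),dz.round(1))
E
```

```text
0 a 2.22 8.5 1.6 7.3
1 a 2.12 9.2 1.8 6.4
2 a 2.03 9.7 1.9 5.5
3 a 1.93 10.2 2.0 4.5
4 a 1.83 10.6 2.0 3.5
5 a 1.73 10.9 2.1 2.4
6 a 1.64 11.0 2.1 1.3
7 a 1.54 11.1 2.1 0.2
8 a 1.44 11.1 2.1 -0.9
9 a 1.34 10.9 2.1 -2.0
10 a 1.25 10.7 2.1 -3.1
11 a 1.15 10.3 2.0 -4.1
12 a 1.05 9.9 1.9 -5.1
13 a 0.95 9.4 1.8 -6.1
14 a 0.86 8.7 1.7 -7.0
15 a 0.76 8.0 1.5 -7.8
16 a 0.66 7.2 1.4 -8.6
17 a 0.56 6.4 1.2 -9.3
18 a 0.47 5.5 1.1 -9.9
19 a 0.37 4.5 0.9 -10.4
20 a 0.27 3.5 0.7 -10.7
```

jog_arm(
  moves=[
    {"gripper": 1, "tx": 0.0085, "ty": 0.0016, "tz": 0.0073, "spin": 0},
    {"gripper": 1, "tx": 0.0092, "ty": 0.0018, "tz": 0.0064, "spin": 0},
    {"gripper": 1, "tx": 0.0097, "ty": 0.0019, "tz": 0.0055, "spin": 0},
    {"gripper": 1, "tx": 0.0102, "ty": 0.002, "tz": 0.0045, "spin": 0},
    {"gripper": 1, "tx": 0, "ty": 0, "tz": 0, "spin": 0},
  ],
)

```text
clock: 22.6
tool_pos: [0.4747, -0.0459, 0.1863]
tcp_rot: [0.996, 0.094, 0.0, -0.0]
wrist_force: [-0.1, -0.3, -3.2]
opening: 0.0172
finger_force: 30.0
```

```bash
python3 st.py
```

```text
world [ 0.4747 -0.0459  0.1863] jack mm -76.2 0.3 yaw err -0.0008 tilt [ 0.0005 -0.    ] F [-0.1 -0.3 -3.2] M [-0.07  0.24  0.02] 0.017233515081504128 22.6
```

Following well with low forces; continue over the top.

jog_arm(
  moves=[
    {"gripper": 1, "tx": 0.0106, "ty": 0.002, "tz": 0.003, "spin": 0},
    {"gripper": 1, "tx": 0.0109, "ty": 0.0021, "tz": 0.002, "spin": 0},
    {"gripper": 1, "tx": 0.011, "ty": 0.0021, "tz": 0.001, "spin": 0},
    {"gripper": 1, "tx": 0.0111, "ty": 0.0021, "tz": 0, "spin": 0},
    {"gripper": 1, "tx": 0.0111, "ty": 0.0021, "tz": -0.0009, "spin": 0},
    {"gripper": 1, "tx": 0, "ty": 0, "tz": 0, "spin": 0},
  ],
)

```text
clock: 23.35
tool_pos: [0.5299, -0.0356, 0.1918]
tcp_rot: [0.996, 0.094, 0.001, 0.0]
wrist_force: [-1.1, 0.3, 2.7]
opening: 0.0174
finger_force: 30.0
```

```bash
python3 st.py
```

```text
world [ 0.5299 -0.0356  0.1918] jack mm -20.1 -0.0 yaw err -0.0008 tilt [0.0018 0.0005] F [-1.1  0.3  2.7] M [-0.12  0.19  0.03] 0.017386873607727702 23.35
```

jog_arm(
  moves=[
    {"gripper": 1, "tx": 0.0109, "ty": 0.0021, "tz": -0.002, "spin": 0},
    {"gripper": 1, "tx": 0.0107, "ty": 0.0021, "tz": -0.0031, "spin": 0},
    {"gripper": 1, "tx": 0.0103, "ty": 0.002, "tz": -0.0041, "spin": 0},
    {"gripper": 1, "tx": 0.0099, "ty": 0.0019, "tz": -0.0051, "spin": 0},
    {"gripper": 1, "tx": 0.0094, "ty": 0.0018, "tz": -0.0061, "spin": 0},
    {"gripper": 1, "tx": 0.0087, "ty": 0.0017, "tz": -0.007, "spin": 0},
    {"gripper": 1, "tx": 0, "ty": 0, "tz": 0, "spin": 0},
  ],
)

```text
clock: 24.22
tool_pos: [0.5904, -0.024, 0.1639]
tcp_rot: [0.996, 0.094, 0.002, 0.0]
wrist_force: [2.6, -0.4, 4.6]
opening: 0.0173
finger_force: 30.0
```

```bash
python3 st.py
```

```text
world [ 0.5904 -0.024   0.1639] jack mm 41.5 -0.0 yaw err -0.001 tilt [0.0032 0.0007] F [ 2.6 -0.4  4.6] M [-0.1  -0.25 -0.01] 0.017273805969952975 24.225
```

jog_arm(
  moves=[
    {"gripper": 1, "tx": 0.008, "ty": 0.0015, "tz": -0.0078, "spin": 0},
    {"gripper": 1, "tx": 0.0072, "ty": 0.0014, "tz": -0.0086, "spin": 0},
    {"gripper": 1, "tx": 0.0064, "ty": 0.0012, "tz": -0.0093, "spin": 0},
    {"gripper": 1, "tx": 0.0055, "ty": 0.0011, "tz": -0.0099, "spin": 0},
    {"gripper": 1, "tx": 0.0045, "ty": 0.0009, "tz": -0.0104, "spin": 0},
    {"gripper": 1, "tx": 0, "ty": 0, "tz": 0, "spin": 0},
  ],
)

```text
clock: 24.98
tool_pos: [0.6197, -0.0178, 0.1161]
tcp_rot: [0.996, 0.094, -0.001, -0.0]
wrist_force: [3.0, -0.7, 2.5]
opening: 0.0175
finger_force: 30.0
```

```bash
python3 st.py
```

```text
world [ 0.6197 -0.0178  0.1161] jack mm 71.5 0.5 yaw err -0.0009 tilt [-0.0015 -0.0005] F [ 3.  -0.7  2.5] M [-0.09 -0.37  0.02] 0.017512646525527906 24.975
```

jog_arm(
  moves=[
    {"gripper": 0, "tx": 0, "ty": 0, "tz": 0, "spin": 0},
    {"gripper": 0, "tx": 0, "ty": 0, "tz": 0, "spin": 0},
    {"gripper": 0, "tx": 0, "ty": 0, "tz": 0.03, "spin": 0},
    {"gripper": 1, "tx": 0, "ty": 0, "tz": 0.03, "spin": 0},
    {"gripper": 1, "tx": 0.0123, "ty": 0.002, "tz": 0, "spin": 0},
    {"gripper": 1, "tx": 0, "ty": 0, "tz": 0, "spin": 0},
    {"gripper": 1, "tx": 0, "ty": 0, "tz": 0, "spin": 0},
    {"gripper": 1, "tx": 0, "ty": 0, "tz": 0, "spin": 0},
    {"gripper": 1, "tx": 0, "ty": 0, "tz": 0, "spin": 0},
  ],
)

```text
clock: 26.1
tool_pos: [0.6319, -0.016, 0.1769]
tcp_rot: [0.996, 0.094, -0.001, -0.0]
wrist_force: [-0.2, 0.2, -0.2]
opening: 0.0002
finger_force: 0.0
```

```bash
python3 st.py; python3 ring.py scene top
```

```text
world [ 0.6319 -0.016   0.1769] jack mm 83.8 0.0 yaw err -0.0012 tilt [-0.0012 -0.0004] F [-0.2  0.2 -0.2] M [ 0.03 -0.03  0.04] 0.0002471770589436432 26.1
scene 26.1 [ 0.6319 -0.016   0.1769] tab [{'uv': [326.9, 257.3], 'conf': 0.61}] sh [[327.9, 236.8]] [[327.1 236.1]]
{2.7: [373.0, 236.7], 2.6: [370.9, 232.9], 2.5: [368.4, 229.1], 2.3: [362.4, 221.9]}
top 26.25 [ 0.6322 -0.016   0.1776] tab [] sh [] [[328.4 232.5]]
{2.7: [339.1, 282.9], 2.6: [338.7, 279.9], 2.5: [338.3, 276.4], 2.3: [337.2, 268.3]}
[ 0.41889635 -0.0569369   0.13479441] [ 0.4252936  -0.05570659  0.14438656]
```

jog_arm(
  moves=[
    {"gripper": 1, "tx": 0, "ty": 0, "tz": -0.03, "spin": 0},
    {"gripper": 1, "tx": 0, "ty": 0, "tz": -0.015, "spin": 0},
    {"gripper": 1, "tx": 0, "ty": 0, "tz": -0.012, "spin": 0},
    {"gripper": 1, "tx": 0, "ty": 0, "tz": -0.01, "spin": 0},
    {"gripper": 1, "tx": 0, "ty": 0, "tz": -0.01, "spin": 0},
    {"gripper": 1, "tx": 0, "ty": 0, "tz": 0, "spin": 0},
  ],
)

```text
clock: 27.15
tool_pos: [0.6318, -0.0159, 0.0997]
tcp_rot: [0.996, 0.094, -0.001, -0.0]
wrist_force: [0.3, -0.5, 0.4]
opening: 0.0005
finger_force: 0.0
```

jog_arm(
  moves=[
    {"gripper": 1, "tx": 0, "ty": 0, "tz": -0.005, "spin": 0},
    {"gripper": 1, "tx": 0, "ty": 0, "tz": -0.005, "spin": 0},
    {"gripper": 1, "tx": 0, "ty": 0, "tz": -0.005, "spin": 0},
    {"gripper": 1, "tx": 0, "ty": 0, "tz": 0, "spin": 0},
  ],
)

```text
clock: 27.65
tool_pos: [0.6353, -0.0159, 0.0884]
tcp_rot: [0.996, 0.094, 0.004, 0.0]
wrist_force: [3.6, 2.3, 4.2]
opening: 0.0005
finger_force: 2.4
```

```bash
python3 st.py; python3 - <<'E'
from h import *
s,im=shot('scene'); o=cv2.resize(im[190:290,270:390],None,fx=5,fy=5,interpolation=cv2.INTER_CUBIC); cv2.imwrite('pics/s7.png',o[:,:,::-1])
E
```

```text
world [ 0.6353 -0.0159  0.0884] jack mm 87.2 -0.6 yaw err -0.0015 tilt [0.0075 0.0012] F [3.6 2.3 4.2] M [ 0.3  -0.67 -0.03] 0.00045792697694697123 27.65
```

View pics/s7.png

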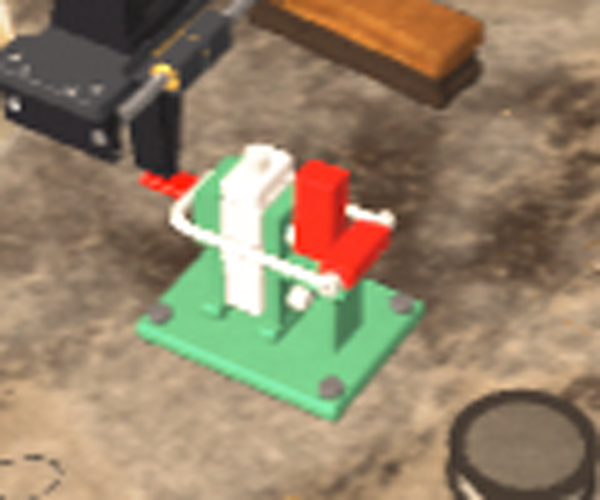

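The ring is over the post and nearly level, tab under the fingertip at crop (165,182); the bar is at the nose. Keep pressing.

jog_arm(
  moves=[
    {"gripper": 1, "tx": 0, "ty": 0, "tz": -0.004, "spin": 0},
    {"gripper": 1, "tx": 0, "ty": 0, "tz": -0.004, "spin": 0},
    {"gripper": 1, "tx": 0, "ty": 0, "tz": 0, "spin": 0},
  ],
)

```text
clock: 28.08
tool_pos: [0.6308, -0.0159, 0.076]
tcp_rot: [0.996, 0.094, -0.002, -0.0]
wrist_force: [-0.5, -0.5, -0.1]
opening: 0.0005
finger_force: 0.0
```

```bash
python3 st.py
```

```text
world [ 0.6308 -0.0159  0.076 ] jack mm 82.7 0.2 yaw err -0.0011 tilt [-0.0036 -0.0008] F [-0.5 -0.5 -0.1] M [0.04 0.01 0.02] 0.00047228428242315627 28.075
```

jog_arm(
  moves=[
    {"gripper": 1, "tx": 0, "ty": 0, "tz": -0.003, "spin": 0},
    {"gripper": 1, "tx": 0, "ty": 0, "tz": -0.003, "spin": 0},
    {"gripper": 1, "tx": 0, "ty": 0, "tz": 0, "spin": 0},
  ],
)

```text
clock: 28.45
tool_pos: [0.6318, -0.016, 0.071]
tcp_rot: [0.996, 0.094, -0.001, -0.0]
wrist_force: [-0.6, 0.4, 0.3]
opening: 0.0003
finger_force: 0.0
```

```bash
python3 st.py
```

```text
world [ 0.6318 -0.016   0.071 ] jack mm 83.7 0.0 yaw err -0.0013 tilt [-0.0012 -0.0003] F [-0.6  0.4  0.3] M [-0.    0.04  0.03] 0.00031255477577951625 28.45
```

jog_arm(
  moves=[
    {"gripper": 1, "tx": 0, "ty": 0, "tz": 0.03, "spin": 0},
    {"gripper": 1, "tx": 0, "ty": 0, "tz": 0.055, "spin": 0},
    {"gripper": 1, "tx": -0.04, "ty": -0.008, "tz": 0.05, "spin": 0},
    {"gripper": 1, "tx": -0.045, "ty": -0.05, "tz": 0.05, "spin": 0},
    {"gripper": 1, "tx": -0.045, "ty": -0.05, "tz": 0.02, "spin": 0},
    {"gripper": 1, "tx": 0, "ty": -0.05, "tz": 0, "spin": 0},
    {"gripper": 1, "tx": 0, "ty": 0, "tz": 0, "spin": 0},
  ],
)

```text
clock: 29.32
tool_pos: [0.5194, -0.1581, 0.2609]
tcp_rot: [0.996, 0.092, 0.001, 0.001]
wrist_force: [0.2, 1.1, 0.0]
opening: 0.0006
finger_force: 0.0
```

```bash
python3 - <<'E'
from ring import *
sw,w=shot('wrist'); s,im=shot('scene')
for c,t in (('wrist',sw),('scene',s)):
    print(c,[(p['uv'],round(p['conf'],2)) for p in pinpoint('ring_tab',c)[:1]],{q:proj(tabpt(q)[None],c,t)[0].round(1).tolist() for q in (0,.1,.2,.4)})
a=cv2.resize(im[200:280,280:380],(625,500),interpolation=cv2.INTER_CUBIC)
q=proj(place(np.array([[.02,0,.08]]),*J),'wrist',sw)[0].astype(int); print(q,sw['tool_pos'])
r,c=np.clip(q[1]-75,0,330),np.clip(q[0]-75,0,490); b=cv2.resize(w[r:r+150,c:c+150],(175,175))
o=np.zeros((500,800,3),np.uint8); o[:,:625]=a; o[:175,625:]=b; cv2.imwrite('pics/f8.png',o[:,:,::-1])
E
```

```text
wrist [([191.2, 84.6], 0.8)] {0: [190.9, 83.0], 0.1: [186.4, 79.8], 0.2: [181.7, 77.7], 0.4: [171.9, 78.0]}
scene [([303.9, 228.8], 0.45)] {0: [302.0, 229.0], 0.1: [301.6, 225.8], 0.2: [301.6, 222.6], 0.4: [302.6, 216.6]}
[190 150] [ 0.51941583 -0.15808224  0.26090331]
```

View pics/f8.png

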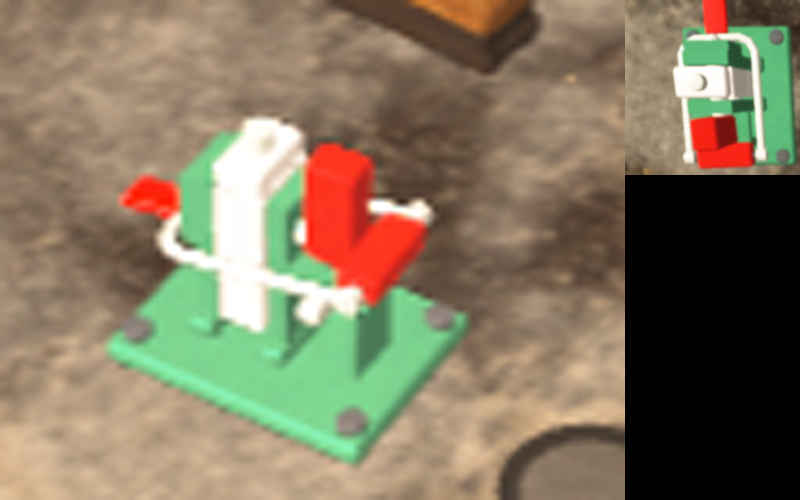

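The tab matches q = 0 in both cameras (wrist (191,85) and scene (304,229)). The ring lies level round the upright post, with the head against the lug. Handing in.

```bash
python3 -c "
from h import *
print(env.finish_job())"
```

```text
the job is handed in; nothing more can be done
None
```

The job is handed in at about 29 s of the 72 s: the post is upright, the pin is home with its head against the jack, and the ring is latched under the pin's end. The bystanders were never touched, and the judge's verdict was not shown.

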